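# Raise the display stand to its upper height and set the rooster on it

### The job

Raise the telescoping display stand to its upper height: squeeze the spring button in, pull the sleeve up and let the button click out through the sleeve's lower hole, so that the stand is locked. Then pick up the white rooster and set it down gently, upright, on the stand's wooden shelf and let go. Leave the stand about where it is and do not disturb the other wares.

Things in the scene. Friction and masses are not known exactly. Their poses are not given: they have to be found in the camera images.
- display_stand: telescoping stand, loose, about 1.9 kg: round dark steel foot (136 mm across, 14 mm high), fixed square aluminium post (45 mm, up to 122 mm), and over it a sliding square dark steel sleeve (50 x 50 mm outside) with a wooden shelf on top. Origin: centre of the foot's underside. z up; the button looks out of the sleeve's -x face, roughly towards the robot; the shelf is long along y.
- sleeve (a joint): height the sleeve has been pulled up, m: 0 = lowered (start), locked by the button in its upper hole; 0.060 = upper height, button in the lower hole (weighs 0.3 kg, settles to 0.058 on it when let go; a stop ends the travel at 0.0612). Pulling takes about 5 N (10 N at first, over the button). With the button out, pulling only lifts the whole stand.
- lock_button (a joint): red domed spring button, 10 mm across, on the post, m: 0 = out (tip 6 mm proud of the sleeve's front), 0.006 = flush with the sleeve's face, 0.008 = behind its wall. Spring 0.8 N out, 1.8 N in. Pinch the sleeve front to back with one finger pad over the button: pressed flush, the dome lets the hole's edge ride over it as the same grip pulls the sleeve up.
- button_tip (a point): tip of the button's dome: when out, 31 mm in front (-x) of the stand's axis; always 105 mm above the table, which is 30 mm below the shelf's upper face while the stand is lowered. Axes as the stand's.
- shelf_top (a point): centre of the wooden shelf's upper face. The shelf is 48 mm (stand x) by 124 mm (stand y), 8 mm thick: no wider front to back than the sleeve, so a gripper can straddle it from above, one finger in front and one behind. 135 mm above the table when lowered, 195 mm when raised. Axes as the stand's.
- lower_hole (a point): centre of the lower hole (13 mm across) in the sleeve's front face, 60 mm below the upper hole and 25 mm in front of the stand's axis; 45 mm above the table while the stand is lowered. The button must come out through it. Axes as the stand's.
- white_rooster: small white carved rooster with a red comb, 40 x 85 x 120 mm, 95 g, upright on a round foot 28 mm across. Origin: centre of the foot's underside; z up; head at -y (comb to 120 mm), tail at +y (to 95 mm). Body 30 mm wide along x, 25 to 76 mm high, centred on the origin: grip it across x from above with the fingertips about 50 mm up, the gripper's body clear of the comb.
- parasol: little green turned parasol, 43 mm across and 84 mm high, standing; a bystander. Origin: centre of its underside.
- stool: miniature wooden stool, 52 mm across and 40 mm high; a bystander. Origin: centre of its underside.
- bracelet: red and green bead bracelet, 68 mm across and 12 mm high, lying flat; a bystander. Origin: centre of its underside.
Things that resemble listed ones, but are neither listed nor needed, are in the scene too. What is shaped like the white_rooster but pink is not meant.

How it is judged (in metres and radians):
On the way:
1. the sleeve is up and the button has clicked out through its lower hole (value of joint sleeve above 0.055 m and value of joint lock_button below 0.002 m), for 0.2 s.
At the end, for the whole second after the job is handed in: Sleeve raised over 55 mm, button out through the lower hole (pressed in under 2 mm); rooster released and at rest on the shelf, upright within 0.15 rad, centred within 22 mm front to back and 55 mm along it; stand level and within 80 mm of its start (all of step 1 and x of white_rooster in the frame of shelf_top between -0.022 and 0.022 m and y of white_rooster in the frame of shelf_top between -0.055 and 0.055 m and z of white_rooster in the frame of shelf_top between -0.006 and 0.008 m and angle between white_rooster's own z axis and vertical below 0.15 rad and linear speed of white_rooster below 0.03 m/s and distance of display_stand from where it was at the start of the episode below 0.08 m and angle between display_stand's own z axis and vertical below 0.05 rad); the robot touches nothing.
It fails at once if the rooster is dropped or knocked over (faster than 0.6 m/s while not in the fingers, as after a fall of 2 cm) (linear speed of white_rooster above 0.6 m/s and contact force between the fingers and white_rooster below 0.05 N).
It fails at once if the stand is tipped by more than 0.25 rad (angle between display_stand's own z axis and vertical above 0.25 rad).
It fails at once if the parasol, the stool or the bracelet is moved by more than 40 mm (distance of any of parasol, stool, bracelet from where it was at the start of the episode above 0.04 m).
It also fails if it takes over 58 s, if anything falls off the work surface, if the arm or the gripper's body presses on something with over 40 N, if the wrist force passes 120 N, or if a joint passes its speed limit or range.

### The arm

A 7-joint arm with a two-finger parallel gripper is mounted at the origin on the work surface; the furniture and walls round the work are solid. World frame = base frame: x ahead of the robot, y to its left, z up, the work surface at z = 0. Lengths are in m, angles in degrees, forces in N, time in s.
With the tool pointing down it reaches from about 0.425 to 0.95 m from the base axis. Payload 4.7 kg.
Tool frame: the origin (TCP) lies on the centre line of the jaws, within the pads' length; the fingertips stand 11 mm ahead of it and the grasp point (between the pads) lies 8 mm behind it; z points along the fingers, y is the line along which they close (so a half turn about z gives the same grasp; the last joint's range is limited). The gripper opens to 85 mm and grips with 20 to 120 N. Pads are 22 mm wide; open, the fingers measure 114 mm over their backs; the gripper's body (76 mm by 85 mm) begins 54 mm behind the grasp point. The pads swing forward as they close: fully open they stand 13 mm farther back than shut.
Start: joints at [69.677, 26.849, -2.785, 87.806, 1.381, 65.374, -4.715], TCP at [0.216, -0.639, 0.242] pointing down, gripper open.
Joint ranges: [-148.3, 148.3], [-19.14, 114.17], [-79.39, 73.82], [5.75, 140.21], [-59.74, 239.74], [12.07, 113.84], [-152.46, 152.46]. Speed limits (degrees/s): [147.25, 147.25, 180, 180, 180, 180, 180].

### API

Orientations are given as [roll, pitch, yaw] about the fixed x, y, z axes, in that order (R = Rz(yaw) Ry(pitch) Rx(roll)).
In Python, from bench import telemetry, read_camera, order, spotter gives the robot as it stands. The module is installed in compiled form; this text tells all that it offers.
- The arm moves only by the shell command python3 -m jog 'ROWS' [FORCE]. ROWS is JSON, a list of rows, each an object of numbers: "jaw": the closure, from -1 (fully open) to 1 (shut), so that 0 is half open; "x", "y", "z": the shift along the world's x, y, z in units of 200 mm (1.0 is 200 mm); "spin": the turn about the world's z in units of 2 pi rad (1.0 is 2 pi rad). A call has 1 to 12 rows; each row is the pose to reach, as a shift and turn from the pose commanded when the call began, turning the shorter way round; what a row does not reach only later rows make up. A row lasts 1/12 s, in which the tool goes at most 41.7 mm and 7.16 degrees, less where a joint would pass 70% of its speed; a pose out of reach is approached as far as the arm can. A call with a number of a shift or a turn outside -1 to 1 is refused whole. A call with a gripper value outside its range is refused whole. The fingers move at their own pace and stop on an object; FORCE is the grip in N (left out, the last holds). Time passes only in rows, so rows that repeat a pose let the fingers close. It gives the time, the measured TCP pose, the force, the opening and the grip force at its end, in the units of the state.
- telemetry.get_obs(): the state, without advancing time (a new reading comes with each control period).
- read_camera(name): name is "scene" or "top"; returns a dict with "pixels" (480x640x3 uint8, red, green, blue), "camera_matrix" (3x3 intrinsics, pixels), "distortion" ([k1, k2, p1, p2, k3] as OpenCV has them; the pictures are not rectified), "rvec" (rotation vector, rad) and "tvec" (3), from world to camera coordinates, as OpenCV has them. Camera axes: x right, y down, z forward; pixel columns grow to the right and rows downward; lengths in m; the calibration is good to about 2 mm. A picture is of the moment at which its call begins. There is no depth.
- order.sign_off(): hands the job in; it is judged then, once.
Trained networks look in the newest picture that a camera, given by its name, has taken for a name from the list of things; names that differ only in an ending like _2 or _b are one class to them, and where a whole thing is asked for, a point or a joint stands for the part that bears it (a point fixed in the world has none). Each returns a list of dicts, best first, with "conf" (0 to 1); they miss things now and then, are a little off and sometimes report something else, mostly with a low value. They report only what shows in the picture. A call takes as long as a camera call. They do not tell look-alikes from the thing itself.
- spotter.cut_out(camera, query): "pixels" (480x640 bool, what is visible of it) and "uv" ([column, row] in pixels, amid what is visible of it).
- spotter.landmark_of(camera, query): "uv" ([column, row] in pixels: a listed point, or the origin of a listed thing).
The state is a dict: "t": time; "joints": joint angles; "qd": joint speeds; "joint_efforts": joint torques, N m; "eef_pos": TCP position; "tool_rot": TCP orientation; "ft_force": force on the tool from outside, world axes, zero at the start; "torque": the same for the moment, N m; "finger_gap": finger opening in m; "grasp_force": force on a finger pad.
Only numpy, scipy, OpenCV 4.12 (cv2) and the standard library are available. Lean on these libraries where they do the work, as an engineer would, in place of code of your own. Each camera call takes 0.05 s, during which the arm holds its last target. There are 200 camera calls.

## Working session

There is one attempt and no reset: what is moved stays moved. The work goes in short steps, Python scripts to look and compute and a shell command to move; the robot and the scene stay as the last step left them, time stands still between calls to the robot, and variables do not carry over. Pictures are saved under pics/ and viewed, at most 10 in all, crops included, and the job is handed in when it is done.

```bash
mkdir -p pics; cat > h.py <<'E'
import numpy as np, cv2
from bench import telemetry, read_camera, order, spotter
def ray(c,uv):
    p=cv2.undistortPoints(np.array([[uv]],float),np.array(c["camera_matrix"]),np.array(c["distortion"]))[0,0]
    R=cv2.Rodrigues(np.array(c["rvec"],float))[0]; t=np.array(c["tvec"],float).ravel()
    return -R.T@t, R.T@np.array([p[0],p[1],1])
def atz(c,uv,z):
    o,d=ray(c,uv); return o+d*(z-o[2])/d[2]
def tri(c1,u1,c2,u2):
    o1,d1=ray(c1,u1);o2,d2=ray(c2,u2)
    A=np.c_[d1,-d2]; s=np.linalg.lstsq(A,o2-o1,rcond=None)[0]
    a=o1+d1*s[0];b=o2+d2*s[1]; return (a+b)/2,np.linalg.norm(a-b)
def proj(c,P):
    return cv2.projectPoints(np.array(P,float).reshape(-1,3),np.array(c["rvec"],float),np.array(c["tvec"],float),np.array(c["camera_matrix"]),np.array(c["distortion"]))[0][:,0]
def save(c,n): cv2.imwrite("pics/"+n,c["pixels"][:,:,::-1])
E
python3 - <<'E'
from h import *
np.set_printoptions(precision=3,suppress=True)
C={n:read_camera(n) for n in("scene","top")}
for n in C: save(C[n],n+"1.png"); print(n,ray(C[n],(320,240)))
Z=dict(display_stand=0,button_tip=.105,shelf_top=.135,lower_hole=.045,white_rooster=0,parasol=0,stool=0,bracelet=0)
for q,z in Z.items():
    for n in C:
        for r in spotter.landmark_of(n,q)[:3]:
            print(q,n,round(r["conf"],2),np.round(r["uv"],1),atz(C[n],r["uv"],z))
o=telemetry.get_obs();print(o)
E
```

```text
scene (array([-0.03 , -0.629,  0.491]), array([ 0.594,  0.669, -0.446]))
top (array([ 0.374, -0.018,  0.989]), array([ 0.117, -0.018, -0.993]))
display_stand scene 0.69 [303.1 242.5] [0.592 0.122 0.   ]
display_stand top 0.77 [250.2 198. ] [0.588 0.125 0.   ]
button_tip scene 0.5 [287.5 202. ] [0.546 0.108 0.105]
shelf_top scene 0.78 [298.3 176. ] [0.599 0.138 0.135]
shelf_top top 0.97 [238.7 179.7] [0.596 0.129 0.135]
shelf_top top 0.4 [309.  284.7] [ 0.387 -0.012  0.135]
lower_hole scene 0.78 [294.4 227. ] [0.566 0.115 0.045]
white_rooster scene 0.78 [366.2 318.5] [ 0.492 -0.149  0.   ]
white_rooster scene 0.73 [298.1 338.4] [ 0.381 -0.115 -0.   ]
white_rooster top 0.95 [364.7 241.2] [ 0.488 -0.138  0.   ]
parasol scene 0.89 [395.8 282.8] [ 0.608 -0.109  0.   ]
stool scene 0.95 [453.1 343.4] [ 0.538 -0.283 -0.   ]
stool top 0.8 [429.4 220.2] [ 0.537 -0.289  0.   ]
bracelet scene 0.59 [260.6 302.8] [0.398 0.002 0.   ]
bracelet top 0.75 [306.8 282.7] [ 0.394 -0.006  0.   ]
{'t': 0.9, 'joints': array([69.678, 26.847, -2.785, 87.806,  1.382, 65.376, -4.715]), 'qd': array([ 0.06 ,  0.056,  0.024, -0.005, -0.101, -0.039, -0.016]), 'joint_efforts': array([ -0.   , -51.015,  -0.046, -23.802,   0.011,   0.001,  -0.   ]), 'eef_pos': array([ 0.216, -0.639,  0.242]), 'tool_rot': array([179.995,  -0.001,  18.668]), 'ft_force': array([ 0.524, -0.63 , -0.566]), 'torque': array([-0.028, -0.017,  0.044]), 'grasp_force': 0.0, 'finger_gap': 0.08551142122498856}
```

View pics/scene1.png

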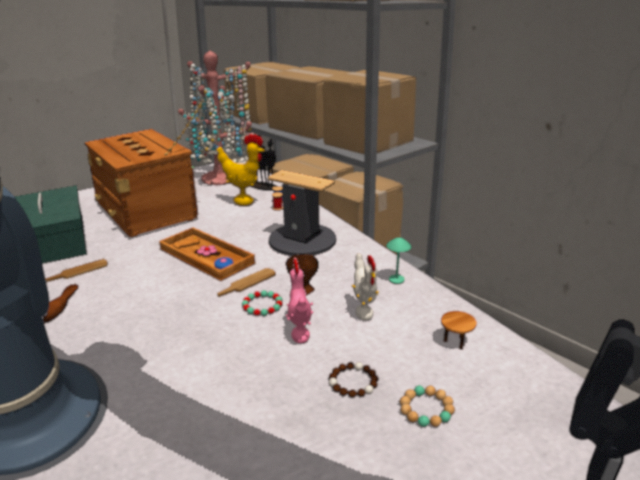

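View pics/top1.png

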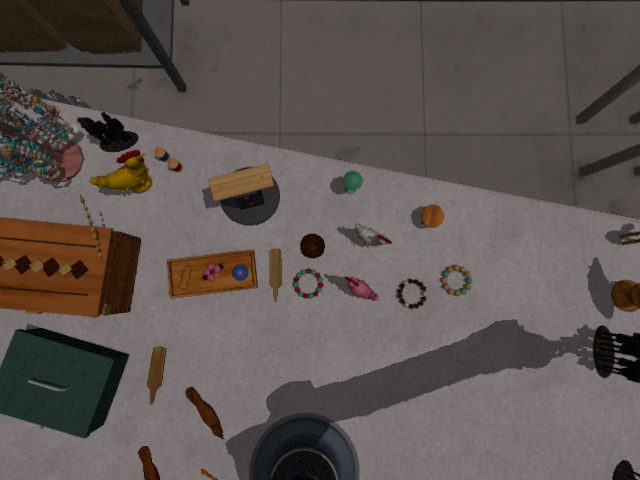

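The scene picture shows the stand at about (300,210), with its red button at (292,197). The white rooster is at (366,290) and the pink decoy at (299,310). The top picture shows the shelf at (241,183) and the white rooster at (370,235), with its head to the right. Next I measure the yaws.

```bash
python3 - <<'E'
from h import *
np.set_printoptions(precision=3,suppress=True)
C={n:read_camera(n) for n in("scene","top")}
t=C["top"];s=C["scene"]
ms=[r for r in spotter.cut_out("top","shelf_top")]
for r in ms[:2]: print(r["conf"],r["uv"],r["pixels"].sum())
hsv=cv2.cvtColor(t["pixels"],cv2.COLOR_RGB2HSV)
m=((hsv[...,0]<25)&(hsv[...,1]>70)&(hsv[...,2]>90)).astype(np.uint8); k=np.zeros_like(m);k[155:210,200:282]=1;m*=k
c=max(cv2.findContours(m,0,1)[0],key=cv2.contourArea)[:,0].astype(float)
P=np.array([atz(t,u,.135)[:2] for u in c],np.float32)
r=cv2.minAreaRect(P);print("shelf",r,cv2.boxPoints(r))
def mm(n,q):
    return [(round(r["conf"],2),np.round(r["uv"]),r["pixels"].sum()) for r in spotter.cut_out(n,q)[:2]]
print(mm("top","white_rooster"),mm("scene","white_rooster"),mm("scene","lock_button"),mm("scene","button_tip"))
h=cv2.cvtColor(s["pixels"],cv2.COLOR_RGB2HSV);R=((h[...,0]<8)|(h[...,0]>172))&(h[...,1]>150)&(h[...,2]>110)
b=np.argwhere(R[185:210,280:305])+[185,280];u=b.mean(0)[::-1];print("button",len(b),u,atz(s,u,.105))
a=cv2.resize(t["pixels"][210:260,335:415],(640,400),interpolation=cv2.INTER_CUBIC)
b=cv2.resize(s["pixels"][245:325,340:400],(300,400),interpolation=cv2.INTER_CUBIC)[:,:160]
b=cv2.resize(s["pixels"][245:325,345:385],(160,320));b=np.vstack([b,np.zeros((80,160,3),np.uint8)])
cv2.imwrite("pics/crop1.png",np.hstack([a,b])[:,:,::-1])
E
```

```text
0.77 [240.9, 182.2] 1927
shelf ((0.5915178060531616, 0.12450715154409409), (0.04749538376927376, 0.12339125573635101), 15.275399208068848) [[0.552 0.178]
 [0.585 0.059]
 [0.631 0.071]
 [0.598 0.19 ]]
[(0.83, array([370., 236.]), np.int64(391))] [(0.72, array([364., 283.]), np.int64(1308)), (0.67, array([295., 310.]), np.int64(1364))] [] []
button 28 [288.214 198.536] [0.558 0.12  0.105]
```

View pics/crop1.png

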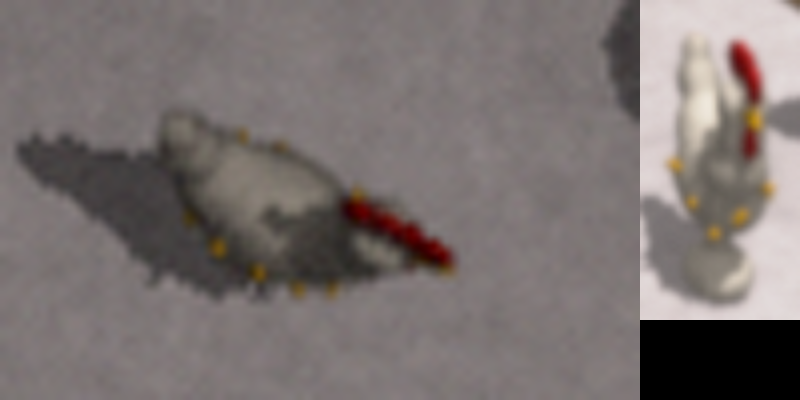

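Shelf centre is about (0.5915, 0.1245) with yaw 15.3°, which agrees with the button and the foot. The rooster's foot is near (0.490, -0.143) with yaw about -27°. I now move above the stand.

```bash
for i in 1; do
python3 -m jog '[{"x":0.47,"y":0.955,"spin":0.06},{"x":0.47,"y":0.955,"spin":0.06},{"x":0.47,"y":0.955,"spin":0.06},{"x":0.47,"y":0.955,"spin":0.06},{"x":0.47,"y":0.955,"spin":0.06},{"x":0.47,"y":0.955,"spin":0.06}]'; done
python3 -m jog '[{"x":0.47,"y":0.955,"spin":0.06},{"x":0.47,"y":0.955,"spin":0.06},{"x":0.47,"y":0.955,"spin":0.06},{"x":0.47,"y":0.955,"spin":0.06},{"x":0.47,"y":0.955,"spin":0.06},{"x":0.47,"y":0.955,"spin":0.06}]'
python3 -c "
from h import *
print(telemetry.get_obs())
c=read_camera('top')
a=atz(c,(378.1,235.6),.105);b=atz(c,(391.9,242.7),.11);t=atz(c,(358.1,226.2),.09);print(a,b,t)"
```

```text
{'t': 1.25, 'joints': array([69.67875228, 26.8492686 , -2.78405265, 87.80645868,  1.3807975 ,
       65.37333541, -4.71385569]), 'qd': array([ 0.01675606,  0.08731121,  0.0327512 ,  0.02795072, -0.03833098,
       -0.05267336,  0.06388555]), 'joint_efforts': array([ 2.78904254e-04, -5.10162628e+01, -4.67670907e-02, -2.38009483e+01,
        1.09379611e-02,  8.52381927e-04,  7.35973458e-06]), 'eef_pos': array([ 0.21607118, -0.63950058,  0.24232432]), 'tool_rot': array([ 1.79995646e+02, -2.14686904e-03,  1.86670936e+01]), 'ft_force': array([-0.08172551,  0.63741483,  0.70946011]), 'torque': array([-0.01305266, -0.03137637, -0.01309609]), 'grasp_force': 0.0, 'finger_gap': 0.08520049406581186}
[ 0.48738085 -0.15326382  0.105     ] [ 0.47220438 -0.1803541   0.11      ] [ 0.50905629 -0.11406355  0.09      ]schema error: expected keys jaw, x, y, z, spin
schema error: expected keys jaw, x, y, z, spin
```

```bash
python3 -m jog '[{"jaw":-1,"x":0.47,"y":0.955,"z":0,"spin":0.06},{"jaw":-1,"x":0.47,"y":0.955,"z":0,"spin":0.06},{"jaw":-1,"x":0.47,"y":0.955,"z":0,"spin":0.06},{"jaw":-1,"x":0.47,"y":0.955,"z":0,"spin":0.06},{"jaw":-1,"x":0.47,"y":0.955,"z":0,"spin":0.06},{"jaw":-1,"x":0.47,"y":0.955,"z":0,"spin":0.06}]'
python3 -m jog '[{"jaw":-1,"x":0.47,"y":0.955,"z":0,"spin":0.06},{"jaw":-1,"x":0.47,"y":0.955,"z":0,"spin":0.06},{"jaw":-1,"x":0.47,"y":0.955,"z":0,"spin":0.06},{"jaw":-1,"x":0.47,"y":0.955,"z":0,"spin":0.06},{"jaw":-1,"x":0.47,"y":0.955,"z":0,"spin":0.06},{"jaw":-1,"x":0.47,"y":0.955,"z":0,"spin":0.06}]'
python3 -c "
from h import *
print(telemetry.get_obs()['joints'])"
```

```text
t: 1.8
eef_pos: [0.3149, -0.4409, 0.2428]
tool_rot: [-179.9, -0.2, 40.9]
ft_force: [0.6, 1.0, -0.6]
finger_gap: 0.0853
grasp_force: 0.0
t: 2.3
eef_pos: [0.4077, -0.2501, 0.2431]
tool_rot: [179.9, -0.2, 62.5]
ft_force: [0.7, 0.3, -0.3]
finger_gap: 0.0854
grasp_force: 0.0
[ 47.455656     9.84569517 -23.39261008 112.62983843   4.36359371
  58.30443891  -5.38587371]
```

```bash
python3 -m jog '[{"jaw":-1,"x":0.46,"y":0.935,"z":0,"spin":0.06},{"jaw":-1,"x":0.46,"y":0.935,"z":0,"spin":0.06},{"jaw":-1,"x":0.46,"y":0.935,"z":0,"spin":0.06},{"jaw":-1,"x":0.46,"y":0.935,"z":0,"spin":0.06},{"jaw":-1,"x":0.46,"y":0.935,"z":0,"spin":0.06},{"jaw":-1,"x":0.46,"y":0.935,"z":0,"spin":0.06}]'
python3 -m jog '[{"jaw":-1,"x":0.46,"y":0.935,"z":0,"spin":0.06},{"jaw":-1,"x":0.46,"y":0.935,"z":0,"spin":0.06},{"jaw":-1,"x":0.46,"y":0.935,"z":0,"spin":0.06},{"jaw":-1,"x":0.46,"y":0.935,"z":0,"spin":0.06},{"jaw":-1,"x":0.46,"y":0.935,"z":0,"spin":0.06},{"jaw":-1,"x":0.46,"y":0.935,"z":0,"spin":0.06},{"jaw":-1,"x":0.46,"y":0.935,"z":0,"spin":0.06}]'
python3 -c "
from h import *
print(telemetry.get_obs()['joints'])
s=read_camera('scene');save(s,'scene2.png')"
```

```text
t: 2.8
eef_pos: [0.4993, -0.0615, 0.2434]
tool_rot: [179.8, -0.3, 84.2]
ft_force: [0.8, 0.6, 0.1]
finger_gap: 0.0853
grasp_force: 0.0
t: 3.38
eef_pos: [0.5883, 0.1193, 0.2421]
tool_rot: [180.0, -0.1, 105.4]
ft_force: [0.5, -0.9, 0.2]
finger_gap: 0.0854
grasp_force: 0.0
[ 13.50542765  24.6196012  -38.97719252  96.80407892  16.75650186
  64.54673236 -14.83911704]
```

View pics/scene2.png

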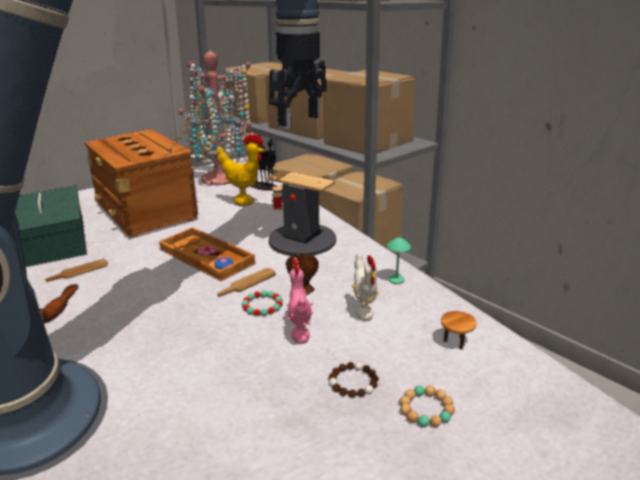

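The gripper hovers above the stand: fingers at (300,95), shelf at (300,180), aligned with each other. Descending.

```bash
python3 -m jog '[{"jaw":-1,"x":0.015,"y":0.022,"z":-0.15,"spin":0},{"jaw":-1,"x":0.015,"y":0.022,"z":-0.3,"spin":0},{"jaw":-1,"x":0.015,"y":0.022,"z":-0.4,"spin":0},{"jaw":-1,"x":0.015,"y":0.022,"z":-0.5,"spin":0},{"jaw":-1,"x":0.015,"y":0.022,"z":-0.58,"spin":0},{"jaw":-1,"x":0.015,"y":0.022,"z":-0.66,"spin":0},{"jaw":-1,"x":0.015,"y":0.022,"z":-0.74,"spin":0},{"jaw":-1,"x":0.015,"y":0.022,"z":-0.74,"spin":0},{"jaw":-1,"x":0.015,"y":0.022,"z":-0.74,"spin":0}]'
python3 -c "
from h import *
s=read_camera('scene');cv2.imwrite('pics/c3.png',cv2.resize(s['pixels'][60:260,230:390],(640,600))[:,:,::-1])"
```

```text
t: 4.18
eef_pos: [0.5907, 0.1185, 0.0939]
tool_rot: [-179.9, 0.1, 104.9]
ft_force: [-0.8, -0.2, 0.4]
finger_gap: 0.0854
grasp_force: 0.0
```

View pics/c3.png

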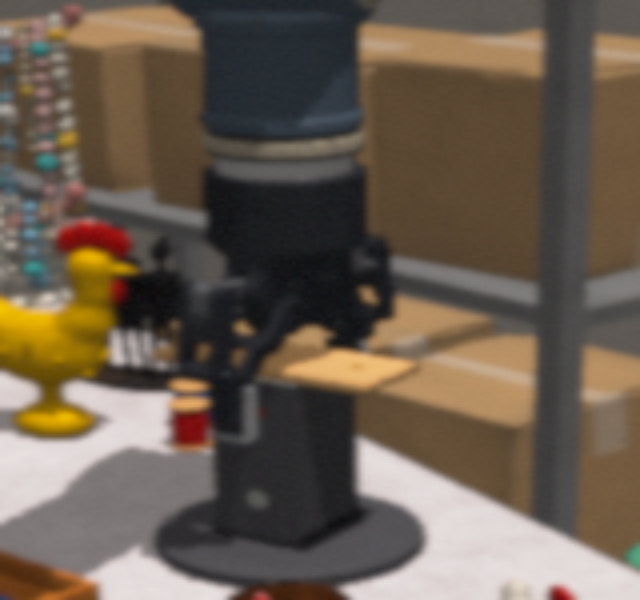

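The pads straddle the sleeve, with the red button just visible at the pad's right edge (265,410). I shift +4 mm in y, then pinch.

```bash
python3 -m jog '[{"jaw":-1,"x":-0.005,"y":0.021,"z":0,"spin":0},{"jaw":-1,"x":-0.005,"y":0.021,"z":0,"spin":0},{"jaw":0,"x":-0.005,"y":0.021,"z":0,"spin":0},{"jaw":0.2,"x":-0.005,"y":0.021,"z":0,"spin":0},{"jaw":0.4,"x":-0.005,"y":0.021,"z":0,"spin":0},{"jaw":1,"x":-0.005,"y":0.021,"z":0,"spin":0},{"jaw":1,"x":-0.005,"y":0.021,"z":0,"spin":0},{"jaw":1,"x":-0.005,"y":0.021,"z":0,"spin":0},{"jaw":1,"x":-0.005,"y":0.021,"z":0,"spin":0},{"jaw":1,"x":-0.005,"y":0.021,"z":0,"spin":0}]' 40
python3 -c "
from h import *
s=read_camera('scene');cv2.imwrite('pics/c4.png',cv2.resize(s['pixels'][60:260,230:390],(640,600))[:,:,::-1])"
```

```text
t: 5.07
eef_pos: [0.592, 0.1256, 0.0955]
tool_rot: [179.7, -0.0, 105.1]
ft_force: [5.7, 0.9, 5.3]
finger_gap: 0.0496
grasp_force: 45.9
```

View pics/c4.png

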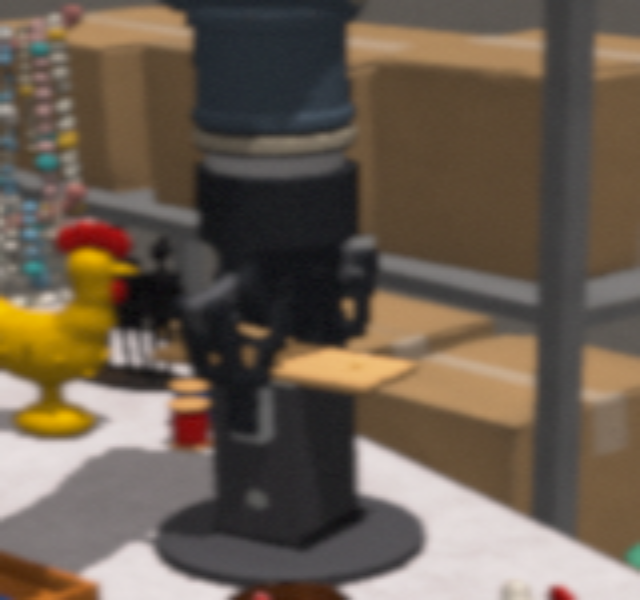

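The gap is 49.6 mm, the sleeve's thickness, and the button is hidden under the pad, so it is pressed flush. Pulling up about 60 mm.

```bash
python3 -m jog '[{"jaw":1,"x":-0.005,"y":0,"z":0.02,"spin":0},{"jaw":1,"x":-0.005,"y":0,"z":0.04,"spin":0},{"jaw":1,"x":-0.005,"y":0,"z":0.07,"spin":0},{"jaw":1,"x":-0.005,"y":0,"z":0.1,"spin":0},{"jaw":1,"x":-0.005,"y":0,"z":0.13,"spin":0},{"jaw":1,"x":-0.005,"y":0,"z":0.16,"spin":0},{"jaw":1,"x":-0.005,"y":0,"z":0.19,"spin":0},{"jaw":1,"x":-0.005,"y":0,"z":0.22,"spin":0},{"jaw":1,"x":-0.005,"y":0,"z":0.24,"spin":0},{"jaw":1,"x":-0.005,"y":0,"z":0.26,"spin":0},{"jaw":1,"x":-0.005,"y":0,"z":0.28,"spin":0},{"jaw":1,"x":-0.005,"y":0,"z":0.28,"spin":0}]'
python3 -c "
from h import *
s=read_camera('scene');print(telemetry.get_obs()['eef_pos'],telemetry.get_obs()['ft_force']);cv2.imwrite('pics/c5.png',cv2.resize(s['pixels'][60:260,230:390],(640,600))[:,:,::-1])"
```

```text
t: 6.12
eef_pos: [0.5902, 0.1252, 0.1506]
tool_rot: [179.8, -0.0, 105.1]
ft_force: [4.8, 0.4, -0.5]
finger_gap: 0.0498
grasp_force: 45.9
[0.59023549 0.1251983  0.15053193] [4.05445465 0.64333096 0.09327014]
```

View pics/c5.png

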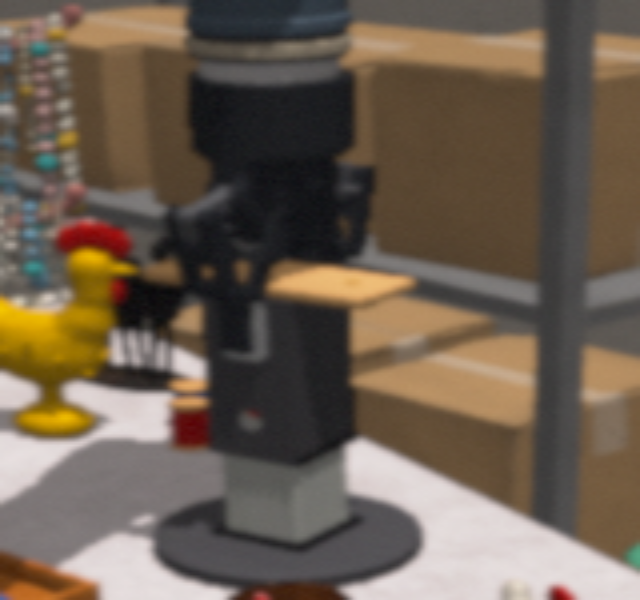

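The sleeve is up about 55 mm, and red shows at the top of the lower hole (250,415). It needs about 5 mm more.

```bash
python3 -m jog '[{"jaw":1,"x":0,"y":0,"z":0.008,"spin":0},{"jaw":1,"x":0,"y":0,"z":0.015,"spin":0},{"jaw":1,"x":0,"y":0,"z":0.02,"spin":0},{"jaw":1,"x":0,"y":0,"z":0.024,"spin":0},{"jaw":1,"x":0,"y":0,"z":0.026,"spin":0},{"jaw":1,"x":0,"y":0,"z":0.026,"spin":0},{"jaw":1,"x":0,"y":0,"z":0.026,"spin":0}]'
python3 -c "
from h import *
s=read_camera('scene');print(telemetry.get_obs()['eef_pos'],telemetry.get_obs()['ft_force']);cv2.imwrite('pics/c6.png',cv2.resize(s['pixels'][60:260,230:390],(640,600))[:,:,::-1])
h=cv2.cvtColor(s['pixels'],cv2.COLOR_RGB2HSV);R=((h[...,0]<8)|(h[...,0]>172))&(h[...,1]>120)&(h[...,2]>90)
b=np.argwhere(R[185:212,285:310])+[185,285];print(len(b),b.mean(0))"
```

```text
t: 6.75
eef_pos: [0.5901, 0.1251, 0.155]
tool_rot: [179.9, -0.0, 105.1]
ft_force: [6.1, 1.1, -2.7]
finger_gap: 0.0498
grasp_force: 45.6
[0.59014095 0.12517037 0.15498354] [ 6.51303463  1.0091286  -3.68945141]
26 [196.69230769 292.03846154]
```

```bash
python3 -m jog '[{"jaw":1,"x":0,"y":0,"z":-0.008,"spin":0},{"jaw":1,"x":0,"y":0,"z":-0.016,"spin":0},{"jaw":1,"x":0,"y":0,"z":-0.02,"spin":0},{"jaw":1,"x":0,"y":0,"z":-0.02,"spin":0}]'
python3 -m jog '[{"jaw":0,"x":0,"y":0,"z":0,"spin":0},{"jaw":-1,"x":0,"y":0,"z":0,"spin":0},{"jaw":-1,"x":0,"y":0,"z":0,"spin":0},{"jaw":-1,"x":0,"y":0,"z":0,"spin":0},{"jaw":-1,"x":0,"y":0,"z":0.15,"spin":0},{"jaw":-1,"x":0,"y":0,"z":0.35,"spin":0},{"jaw":-1,"x":0,"y":0,"z":0.55,"spin":0},{"jaw":-1,"x":0,"y":0,"z":0.75,"spin":0},{"jaw":-1,"x":0,"y":0,"z":0.95,"spin":0},{"jaw":-1,"x":0,"y":0,"z":0.95,"spin":0}]'
python3 -c "
from h import *
s=read_camera('scene');save(s,'c7.png');cv2.imwrite('pics/c7.png',cv2.resize(s['pixels'][60:260,230:390],(640,600))[:,:,::-1])
t=read_camera('top')
for n,c,q in(('scene',s,'shelf_top'),('top',t,'shelf_top'),('scene',s,'button_tip'),('scene',s,'lower_hole')):
  for r in spotter.landmark_of(n,q)[:1]: print(q,n,r['conf'],r['uv'],atz(c,r['uv'],.105 if 'shelf' not in q else .193))"
```

```text
t: 7.13
eef_pos: [0.5903, 0.1252, 0.1529]
tool_rot: [179.8, 0.0, 105.0]
ft_force: [4.5, 0.1, 7.4]
finger_gap: 0.0495
grasp_force: 46.3
t: 7.97
eef_pos: [0.5914, 0.1271, 0.3498]
tool_rot: [179.3, 0.0, 105.1]
ft_force: [1.3, 1.2, 0.6]
finger_gap: 0.085
grasp_force: 0.0
shelf_top scene 0.78 [300.0, 149.4] [0.59248941 0.12300698 0.193     ]
button_tip scene 0.15 [451.9, 340.2] [ 0.42081967 -0.35208743  0.105     ]
lower_hole scene 0.95 [294.8, 196.8] [0.57257095 0.11842193 0.105     ]
```

View pics/c7.png

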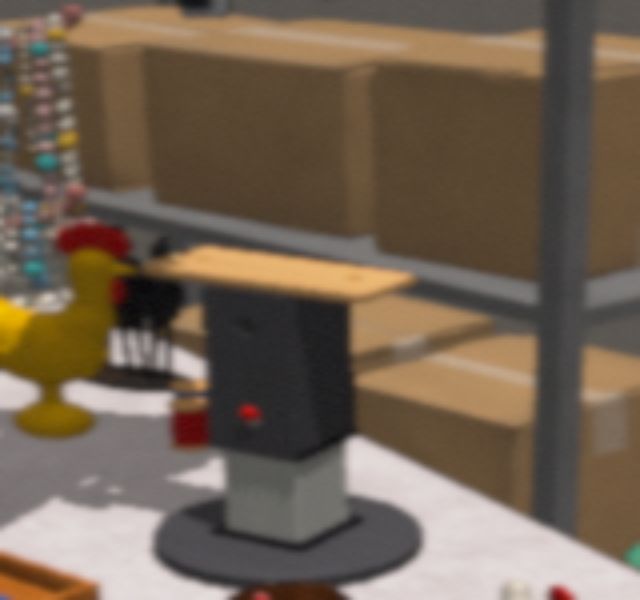

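The stand is locked: the red button is out of the lower hole at (248,412), and the shelf is up. Moving over the rooster.

```bash
python3 -m jog '[{"jaw":-1,"x":-0.25,"y":-0.675,"z":0,"spin":-0.061},{"jaw":-1,"x":-0.25,"y":-0.675,"z":0,"spin":-0.061},{"jaw":-1,"x":-0.25,"y":-0.675,"z":0,"spin":-0.061},{"jaw":-1,"x":-0.25,"y":-0.675,"z":0,"spin":-0.061},{"jaw":-1,"x":-0.25,"y":-0.675,"z":0,"spin":-0.061}]'
python3 -m jog '[{"jaw":-1,"x":-0.25,"y":-0.675,"z":-0.6,"spin":-0.061},{"jaw":-1,"x":-0.25,"y":-0.675,"z":-0.6,"spin":-0.061},{"jaw":-1,"x":-0.25,"y":-0.675,"z":-0.6,"spin":-0.061},{"jaw":-1,"x":-0.25,"y":-0.675,"z":-0.6,"spin":-0.061},{"jaw":-1,"x":-0.25,"y":-0.675,"z":-0.6,"spin":-0.061},{"jaw":-1,"x":-0.25,"y":-0.675,"z":-0.6,"spin":-0.061},{"jaw":-1,"x":-0.25,"y":-0.675,"z":-0.6,"spin":-0.061}]'
python3 -c "
from h import *
s=read_camera('scene')
print(telemetry.get_obs()['eef_pos'])
for r in spotter.landmark_of('scene','white_rooster'): print(r['conf'],r['uv'],atz(s,r['uv'],0))
cv2.imwrite('pics/c8.png',cv2.resize(s['pixels'][180:340,270:430],(600,600))[:,:,::-1])
o=[.491,-.143];P=[(.491,-.143,0),(.491,-.143,.05),(.491,-.143,.075)];print((proj(s,P)-[270,180])*3.75)"
```

```text
t: 8.68
eef_pos: [0.5373, -0.0163, 0.3398]
tool_rot: [-179.8, 0.2, 82.6]
ft_force: [0.5, -0.2, -0.9]
finger_gap: 0.0851
grasp_force: 0.0
t: 9.27
eef_pos: [0.4883, -0.1445, 0.2199]
tool_rot: [-179.8, -0.0, 61.1]
ft_force: [0.1, 1.1, 0.1]
finger_gap: 0.0856
grasp_force: 0.0
[ 0.4895241  -0.143503    0.22113461]
0.68 [365.0, 317.4] [ 0.49294751 -0.14538231  0.        ]
0.42 [261.4, 304.6] [ 3.95509379e-01 -3.73469867e-03 -5.55111512e-17]
0.16 [396.2, 282.6] [ 6.09405483e-01 -1.09205459e-01  5.55111512e-17]
[[348.95377628 514.72808416]
 [351.98381007 413.6454533 ]
 [353.5174692  360.83972736]]
```

View pics/c8.png

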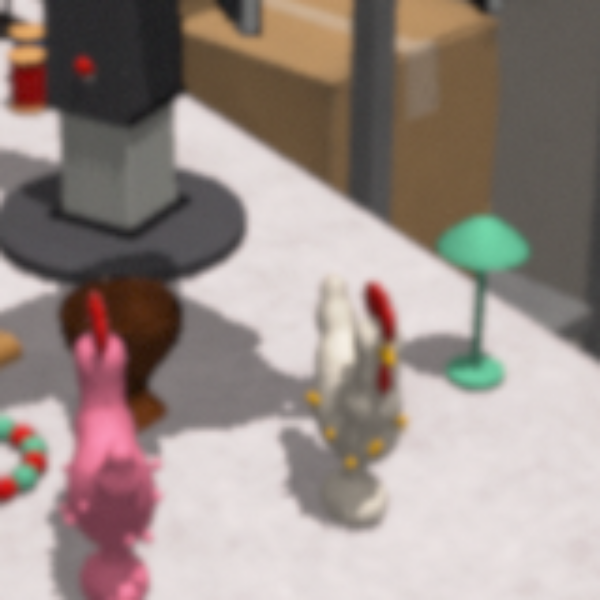

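The white rooster stands with its foot at about crop (357,508), which gives (0.4925, -0.1445). The surroundings are clear. Descending and gripping gently.

```bash
python3 -m jog '[{"jaw":-1,"x":0.015,"y":-0.005,"z":-0.15,"spin":0},{"jaw":-1,"x":0.015,"y":-0.005,"z":-0.3,"spin":0},{"jaw":-1,"x":0.015,"y":-0.005,"z":-0.45,"spin":0},{"jaw":-1,"x":0.015,"y":-0.005,"z":-0.55,"spin":0},{"jaw":-1,"x":0.015,"y":-0.005,"z":-0.65,"spin":0},{"jaw":-1,"x":0.015,"y":-0.005,"z":-0.72,"spin":0},{"jaw":-1,"x":0.015,"y":-0.005,"z":-0.77,"spin":0},{"jaw":-1,"x":0.015,"y":-0.005,"z":-0.77,"spin":0},{"jaw":-1,"x":0.015,"y":-0.005,"z":-0.77,"spin":0}]' 20
python3 -m jog '[{"jaw":-0.2,"x":0,"y":0,"z":0,"spin":0},{"jaw":0,"x":0,"y":0,"z":0,"spin":0},{"jaw":0.1,"x":0,"y":0,"z":0,"spin":0},{"jaw":0.2,"x":0,"y":0,"z":0,"spin":0},{"jaw":0.3,"x":0,"y":0,"z":0,"spin":0},{"jaw":0.4,"x":0,"y":0,"z":0,"spin":0},{"jaw":0.5,"x":0,"y":0,"z":0,"spin":0},{"jaw":1,"x":0,"y":0,"z":0,"spin":0},{"jaw":1,"x":0,"y":0,"z":0,"spin":0},{"jaw":1,"x":0,"y":0,"z":0,"spin":0}]' 20
```

```text
t: 10.12
eef_pos: [0.493, -0.1449, 0.068]
tool_rot: [180.0, -0.0, 61.2]
ft_force: [-0.2, -0.2, 0.2]
finger_gap: 0.0854
grasp_force: 0.0
t: 10.95
eef_pos: [0.4925, -0.1461, 0.0679]
tool_rot: [179.9, -0.0, 61.1]
ft_force: [-1.7, 0.1, 5.2]
finger_gap: 0.0269
grasp_force: 19.5
```

```bash
python3 -m jog '[{"jaw":1,"x":0,"y":0,"z":0.03,"spin":0},{"jaw":1,"x":0,"y":0,"z":0.08,"spin":0},{"jaw":1,"x":0,"y":0,"z":0.15,"spin":0},{"jaw":1,"x":0,"y":0,"z":0.25,"spin":0},{"jaw":1,"x":0,"y":0,"z":0.37,"spin":0},{"jaw":1,"x":0,"y":0,"z":0.5,"spin":0},{"jaw":1,"x":0,"y":0,"z":0.63,"spin":0},{"jaw":1,"x":0,"y":0,"z":0.76,"spin":0},{"jaw":1,"x":0,"y":0,"z":0.88,"spin":0},{"jaw":1,"x":0,"y":0,"z":0.96,"spin":0},{"jaw":1,"x":0,"y":0,"z":1,"spin":0},{"jaw":1,"x":0,"y":0,"z":1,"spin":0}]'
python3 -m jog '[{"jaw":1,"x":0.03,"y":0.06,"z":0.05,"spin":0.01},{"jaw":1,"x":0.06,"y":0.15,"z":0.1,"spin":0.02},{"jaw":1,"x":0.09,"y":0.25,"z":0.15,"spin":0.03},{"jaw":1,"x":0.12,"y":0.35,"z":0.2,"spin":0.04},{"jaw":1,"x":0.16,"y":0.45,"z":0.23,"spin":0.05},{"jaw":1,"x":0.19,"y":0.54,"z":0.25,"spin":0.06},{"jaw":1,"x":0.22,"y":0.61,"z":0.25,"spin":0.06},{"jaw":1,"x":0.24,"y":0.66,"z":0.25,"spin":0.06},{"jaw":1,"x":0.25,"y":0.68,"z":0.25,"spin":0.06},{"jaw":1,"x":0.25,"y":0.68,"z":0.25,"spin":0.06}]'
python3 -c "
from h import *
o=telemetry.get_obs();s=read_camera('scene');t=read_camera('top');print(o['eef_pos'],o['finger_gap'])
for n,c in(('scene',s),('top',t)):
  for r in spotter.landmark_of(n,'white_rooster')[:2]: print(n,r['conf'],r['uv'],atz(c,r['uv'],o['eef_pos'][2]-.068))"
```

```text
t: 11.95
eef_pos: [0.4928, -0.1459, 0.2695]
tool_rot: [179.8, -0.0, 61.2]
ft_force: [1.0, -0.3, -2.2]
finger_gap: 0.0268
grasp_force: 18.8
t: 12.78
eef_pos: [0.5421, -0.0085, 0.317]
tool_rot: [-179.9, -0.0, 82.9]
ft_force: [0.1, -1.1, -1.1]
finger_gap: 0.027
grasp_force: 18.8
[ 0.54212235 -0.00852024  0.31701186] 0.027033830799684137
scene 0.66 [322.9, 137.0] [0.5462722  0.00805995 0.24901186]
scene 0.65 [296.8, 338.1] [ 0.17220438 -0.37497026  0.24901186]
```

```bash
python3 -m jog '[{"jaw":1,"x":0.03,"y":0.06,"z":0,"spin":0.01},{"jaw":1,"x":0.06,"y":0.15,"z":0,"spin":0.02},{"jaw":1,"x":0.09,"y":0.25,"z":0,"spin":0.03},{"jaw":1,"x":0.12,"y":0.35,"z":0,"spin":0.04},{"jaw":1,"x":0.16,"y":0.45,"z":0,"spin":0.05},{"jaw":1,"x":0.19,"y":0.54,"z":0,"spin":0.06},{"jaw":1,"x":0.22,"y":0.6,"z":0,"spin":0.061},{"jaw":1,"x":0.24,"y":0.64,"z":0,"spin":0.061},{"jaw":1,"x":0.245,"y":0.665,"z":0,"spin":0.061},{"jaw":1,"x":0.245,"y":0.665,"z":0,"spin":0.061},{"jaw":1,"x":0.245,"y":0.665,"z":0,"spin":0.061}]'
python3 -c "
from h import *
o=telemetry.get_obs();s=read_camera('scene');print(o['eef_pos'],o['finger_gap'])
e=o['eef_pos']
for r in spotter.landmark_of('scene','white_rooster')[:2]: print(r['conf'],r['uv'],atz(s,r['uv'],e[2]-.068))
print((proj(s,[e-[0,0,.068],e-[0,0,.018],[.591,.1245,.193]])-[230,60])*4)
cv2.imwrite('pics/c9.png',cv2.resize(s['pixels'][60:200,230:390],(640,560),interpolation=cv2.INTER_CUBIC)[:,:,::-1])"
```

```text
t: 13.9
eef_pos: [0.591, 0.1224, 0.3174]
tool_rot: [-180.0, 0.0, 104.6]
ft_force: [-0.2, -0.9, -2.0]
finger_gap: 0.0269
grasp_force: 18.8
[0.5910446  0.12243593 0.31738869] 0.026882833187764604
0.73 [296.2, 335.4] [ 0.17369642 -0.3725144   0.24938869]
0.66 [297.0, 118.3] [0.59616524 0.13360498 0.24938869]
[[275.06751817 239.30658076]
 [272.08663365 129.70360804]
 [275.47444769 357.58967265]]
```

View pics/c9.png

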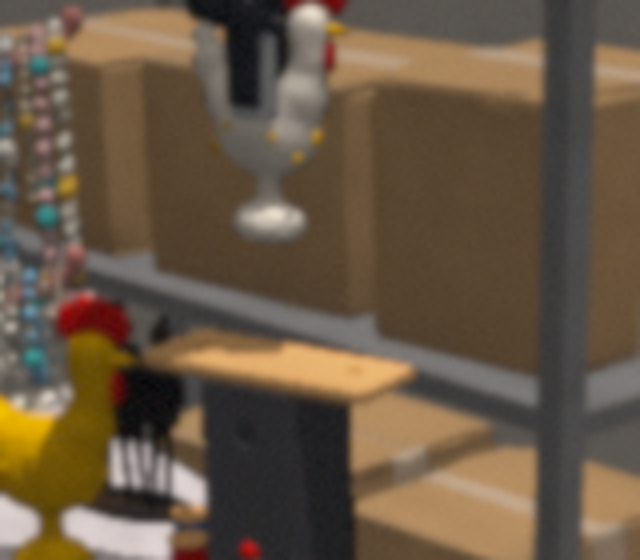

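The rooster hangs upright above the shelf: foot at crop (270,228), shelf centre at about (280,363). I lower it in stages and watch the force.

```bash
python3 -m jog '[{"jaw":1,"x":-0.01,"y":0,"z":-0.05,"spin":0},{"jaw":1,"x":-0.01,"y":0,"z":-0.1,"spin":0},{"jaw":1,"x":-0.01,"y":0,"z":-0.15,"spin":0},{"jaw":1,"x":-0.01,"y":0,"z":-0.19,"spin":0},{"jaw":1,"x":-0.01,"y":0,"z":-0.22,"spin":0},{"jaw":1,"x":-0.01,"y":0,"z":-0.24,"spin":0},{"jaw":1,"x":-0.01,"y":0,"z":-0.25,"spin":0},{"jaw":1,"x":-0.01,"y":0,"z":-0.25,"spin":0},{"jaw":1,"x":-0.01,"y":0,"z":-0.25,"spin":0}]'
python3 -m jog '[{"jaw":1,"x":0,"y":0,"z":-0.01,"spin":0},{"jaw":1,"x":0,"y":0,"z":-0.015,"spin":0},{"jaw":1,"x":0,"y":0,"z":-0.02,"spin":0},{"jaw":1,"x":0,"y":0,"z":-0.02,"spin":0}]'
python3 -c "
from h import *
o=telemetry.get_obs();print(o['eef_pos'],o['ft_force'],o['torque'])"
```

```text
t: 14.75
eef_pos: [0.5893, 0.1233, 0.2678]
tool_rot: [180.0, -0.0, 104.7]
ft_force: [0.5, -0.4, -0.5]
finger_gap: 0.027
grasp_force: 18.8
t: 15.08
eef_pos: [0.589, 0.1231, 0.2634]
tool_rot: [-180.0, 0.0, 104.7]
ft_force: [-0.6, -0.1, -1.0]
finger_gap: 0.0271
grasp_force: 18.8
[0.589021   0.1231105  0.26344699] [-0.60639155 -0.09588482 -0.96914279] [ 0.05426192 -0.01128046  0.01273656]
```

```bash
python3 -m jog '[{"jaw":1,"x":0,"y":0,"z":-0.005,"spin":0},{"jaw":1,"x":0,"y":0,"z":-0.008,"spin":0},{"jaw":1,"x":0,"y":0,"z":-0.008,"spin":0}]'
python3 -m jog '[{"jaw":1,"x":0,"y":0,"z":-0.004,"spin":0},{"jaw":1,"x":0,"y":0,"z":-0.006,"spin":0},{"jaw":1,"x":0,"y":0,"z":-0.006,"spin":0}]'
```

```text
t: 15.33
eef_pos: [0.589, 0.1231, 0.2618]
tool_rot: [-180.0, -0.0, 104.7]
ft_force: [0.9, 0.2, -1.7]
finger_gap: 0.0271
grasp_force: 18.8
t: 15.58
eef_pos: [0.5892, 0.1232, 0.261]
tool_rot: [180.0, 0.0, 104.7]
ft_force: [0.7, -0.1, 0.0]
finger_gap: 0.027
grasp_force: 19.2
```

```bash
python3 -m jog '[{"jaw":1,"x":0,"y":0,"z":-0.003,"spin":0},{"jaw":1,"x":0,"y":0,"z":-0.005,"spin":0},{"jaw":1,"x":0,"y":0,"z":-0.005,"spin":0}]'
```

```text
t: 15.83
eef_pos: [0.5894, 0.1232, 0.2606]
tool_rot: [179.9, 0.0, 104.7]
ft_force: [-1.4, -1.0, 5.0]
finger_gap: 0.0268
grasp_force: 20.3
```

Contact at 5 N. I release gradually and then retreat straight up.

```bash
python3 -m jog '[{"jaw":0.3,"x":0,"y":0,"z":0,"spin":0},{"jaw":0.2,"x":0,"y":0,"z":0,"spin":0},{"jaw":0.1,"x":0,"y":0,"z":0,"spin":0},{"jaw":0,"x":0,"y":0,"z":0,"spin":0},{"jaw":-0.3,"x":0,"y":0,"z":0,"spin":0},{"jaw":-0.6,"x":0,"y":0,"z":0,"spin":0},{"jaw":-1,"x":0,"y":0,"z":0,"spin":0},{"jaw":-1,"x":0,"y":0,"z":0,"spin":0},{"jaw":-1,"x":0,"y":0,"z":0,"spin":0}]'
python3 -m jog '[{"jaw":-1,"x":0,"y":0,"z":0.05,"spin":0},{"jaw":-1,"x":0,"y":0,"z":0.12,"spin":0},{"jaw":-1,"x":0,"y":0,"z":0.22,"spin":0},{"jaw":-1,"x":0,"y":0,"z":0.35,"spin":0},{"jaw":-1,"x":0,"y":0,"z":0.5,"spin":0},{"jaw":-1,"x":0,"y":0,"z":0.65,"spin":0},{"jaw":-1,"x":0,"y":0,"z":0.8,"spin":0},{"jaw":-1,"x":0,"y":0,"z":0.8,"spin":0},{"jaw":-1,"x":0,"y":0,"z":0.8,"spin":0}]'
python3 -c "
from h import *
s=read_camera('scene')
cv2.imwrite('pics/c10.png',cv2.resize(s['pixels'][60:260,230:390],(480,600),interpolation=cv2.INTER_CUBIC)[:,:,::-1])
for q in('white_rooster','shelf_top'):
  for r in spotter.landmark_of('scene',q)[:2]: print(q,r['conf'],r['uv'],atz(s,r['uv'],.193))"
```

```text
t: 16.58
eef_pos: [0.5891, 0.1231, 0.2597]
tool_rot: [180.0, -0.0, 104.7]
ft_force: [-1.0, 0.6, 0.6]
finger_gap: 0.0853
grasp_force: 0.0
t: 17.33
eef_pos: [0.5896, 0.1239, 0.4226]
tool_rot: [179.7, 0.0, 104.7]
ft_force: [-0.0, -0.2, -0.1]
finger_gap: 0.0855
grasp_force: 0.0
white_rooster 0.91 [297.4, 338.0] [ 0.21938409 -0.31636721  0.193     ]
white_rooster 0.6 [296.0, 147.7] [0.59412682 0.13661329 0.193     ]
shelf_top 0.72 [298.1, 149.8] [0.58835155 0.12355562 0.193     ]
```

View pics/c10.png

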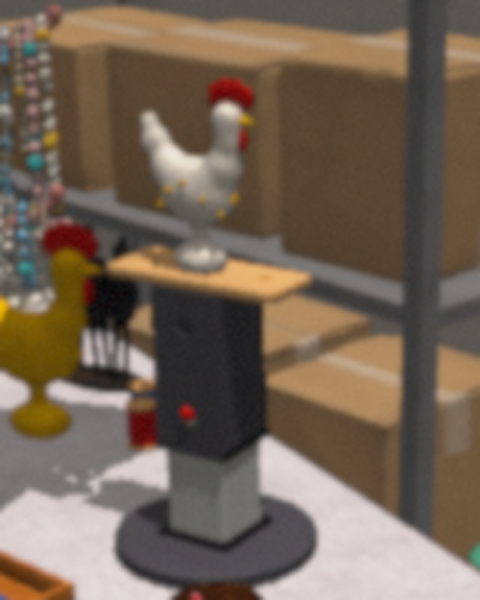

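The rooster stands upright on the shelf, with its foot at (200,260). The button is out at (187,412) and the gripper is clear. Handing in.

```bash
python3 -c "
from bench import order
print(order.sign_off())"
```

```text
the job is handed in; nothing more can be done
None
```

The job is handed in, with no verdict shown: the stand is raised and locked (button out through the lower hole), and the white rooster stands upright and released on the shelf about 1 cm from its centre; I viewed 11 pictures, one over the limit of 10.

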